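# Free a crooked screw lid and screw it home

## Task

The screw lid of the cleaner canister was started crooked: one side of its thread is caught, the other side rides on top. Turn the lid backward (anticlockwise seen from above) until the thread starts drop and it sits level, then screw it forward (clockwise) all the way down until it is snug on the rim, without forcing the thread, and let go. Leave the other things on the bench where they stand.

Things in the scene. Friction and masses are not known exactly. Their poses are not given: they have to be found in the camera images.
- lid_bar (a point): Centre of the straight finger bar across the top of the lid: 60 mm long, 14 mm wide, 22 mm high, so the lid's flat top is 11 mm below this point. x along the bar, y across, z the lid's axis. Squeeze it or just push its sides round; held loosely, the lid finds its own level. At the start it leans about 0.15 rad along the bar, this point about 24 mm above the rim of the neck.
- lid: Grey screw lid, 66 mm across, 120 g; origin at the centre of its lower edge, 35 mm below lid_bar, same axes. Right-hand thread, two starts, 16 mm a turn, hidden. Turned back it leans on for 35 to 80 degrees (more if gripped hard), then its high side drops 8 mm: level, lid_bar 20 to 22 mm above the rim. Further back only lifts it to the next drop half a turn on. Turned forward while leaning it jams crooked.
- mouth (a point): Centre of the rim of the canister's fixed threaded neck (50 mm across), under the lid, 154 mm above the bench; z up. From the drop the lid turns forward freely (under 0.05 N m), lid_bar sinking to 17.5 mm above the rim; some 115 to 130 degrees forward of the drop it pulls up on the soft liner and the torque climbs, 0.2 N m in the next 10 to 20 degrees. 0.1 to 0.4 N m is snug; 0.7 N m strains it.
- canister: Pale blue square plastic canister, 112 mm wide, 128 mm high to the foot of its neck, in a 140 mm square steel tray screwed to the bench: it can neither move nor turn. Origin at the centre of the tray's underside, z up, x and y along its sides.
- dispenser: Bystander: small square pale blue bottle, 64 mm wide, with a steel cap, 127 mm high. Origin at the centre of its underside, z up.
- solder_reel: Bystander: reel of solder standing on end, 60 mm in diameter, 46 mm high. Origin at the centre of its underside, z up.
- tip_cleaner: Bystander: blue block 85 x 70 mm carrying a round steel cup of brass wool, 52 mm high in all. Origin at the centre of its underside, z up.
Not all that is in view belongs to the job. What is shaped like the lid but red or turquoise is not meant.

How it is judged:
By the outcome, as a careful person would: the job done as asked, in the order asked, and still so for the second after the job is handed in, with the robot touching nothing.
It also fails if it takes over 64 s, if anything falls off the work surface, if the arm or the gripper's body presses on something with over 40 N, if the wrist force passes 120 N, or if a joint passes its speed limit or range.

## Robot

A 6-joint arm with a two-finger parallel gripper is mounted at the origin on the work surface. World frame = base frame: x ahead of the robot, y to its left, z up, the work surface at z = 0. Lengths are in mm, angles in rad, forces in N, time in s.
With the tool pointing down it reaches from about 275 to 825 mm from the base axis. Payload 4.9 kg.
Tool frame: the origin (TCP) lies midway between the tips of the shut fingers; the grasp point (between the pads) lies 19 mm behind it (r.grip_point_offset is the distance from the TCP to the grasp point, in mm); z points along the fingers, y is the line along which they close (so a half turn about z gives the same grasp; the last joint's range is limited). The gripper opens to 85 mm and grips with 20 to 120 N. Pads are 22 mm wide; open, the fingers measure 114 mm over their backs; the gripper's body (76 mm by 85 mm) begins 54 mm behind the grasp point. The pads swing forward as they close: fully open they stand 13 mm farther back than shut.
Start: joints at [0.986, 0.326, -0.193, 1.052, 0, 1.437], TCP at [239.624, 495.074, 231.281] pointing down, gripper open.
Joint ranges: [-2.65, 2.65], [-0.97, 1.79], [-1.3, 1.35], [-1.93, 2.1], [-1.47, 1.37], [-3.14, 3.14]. Speed limits (rad/s): [2.57, 2.57, 3.14, 3.14, 3.14, 3.14].

## Interface

Orientations are given as a unit quaternion [x, y, z, w].
In Python, from cell import r, vision gives the robot as it stands.
- The arm moves only by the tool play_rows, never from a script. Its argument "increments" is text: rows parted by semicolons, each of 7 numbers parted by spaces: the shift along the tool's x, y, z in mm, then the turn, a rotation vector about the tool's x, y, z in rad, then the closure, from -1 (fully open) to 1 (shut). In form: tx ty tz ax ay az grip; .... A call has 1 to 12 rows; each row shifts and turns the commanded pose from where the row before left it, along the tool's axes as they then stand; what a row does not reach is not made up. A row lasts 1/10 s, in which the tool goes at most 50 mm and 8.59 degrees, less where a joint would pass 70% of its speed; a pose out of reach is approached as far as the arm can. A call is refused whole if a number of a shift passes 50 or a number of a turn 0.15, either way. A call with a gripper value outside its range is refused whole. The fingers move at their own pace and stop on an object; "squeeze" is the grip in N (left out, the last holds). Time passes only in rows, so rows that do not move let the fingers close. It gives the time, the measured TCP pose, the force, the opening and the grip force at its end, in the units of the state.
- r.get_state(): the state, without advancing time (a new reading comes with each control period).
- vision.grab_frame(name): name is "scene" or "top" or "wrist"; returns a dict with "img" (480x640x3 uint8, blue, green, red), "mtx" (3x3 intrinsics, pixels), "xyz" and "attitude" of the camera in the world. Camera axes: x right, y up, looking along -z (the intrinsics and any distortion apply to the point x, -y, -z); pixel columns grow to the right and rows downward; lengths in mm; the calibration is good to about 2 mm. A picture is of the moment at which its call begins. There is no depth.
- r.job_done(): hands the job in; it is judged then, once.
The state is a dict: "t": time; "q": joint angles; "joint_velocities": joint speeds; "tau": joint torques, N m; "eef_pos": TCP position; "tcp_rot": TCP orientation; "wrist_force": force on the tool from outside, world axes, zero at the start; "wrist_torque": the same for the moment, N m; "opening": finger opening in mm; "gripper_force": force on a finger pad.
Only numpy, scipy, OpenCV 4.12 (cv2) and the standard library are available. Lean on these libraries where they do the work, as an engineer would, in place of code of your own. Each camera call takes 0.05 s, during which the arm holds its last target. There are 200 camera calls.

## Working session

There is one attempt and no reset: what is moved stays moved. The work goes in short steps, Python scripts to look and compute and a tool call to move; the robot and the scene stay as the last step left them, time stands still between calls to the robot, and variables do not carry over. Pictures are saved under pics/ and viewed, at most 10 in all, crops included, and the job is handed in when it is done.

Besides the shell and the picture viewer there is one more tool, called by a JSON object that holds its "method" and its "body", one argument or row to a line. play_rows: Moves the arm, as the interface text tells. Its arguments: {"type":"object","properties":{"increments":{"type":"string"},"squeeze":{"type":"number"}},"required":["increments"]}

```bash
mkdir -p pics; ls; python3 - <<'E'
from cell import r,vision
import cv2
for n in("scene","top"):
    f=vision.grab_frame(n);cv2.imwrite(f"pics/{n}0.png",f["img"]);print(n,f["mtx"].tolist(),f["xyz"],f["attitude"],[k for k in f])
print(r.get_state())
E
```

```text
pics
scene [[450.5531565920275, 0.0, 319.4684520339567], [0.0, 450.5531565920275, 230.31524247562402], [0.0, 0.0, 1.0]] [1494.95891552   86.72446668  725.18915319] [0.32369996 0.35541868 0.6412165  0.59811143] ['img', 'mtx', 'xyz', 'attitude']
top [[450.77938663129015, 0.0, 317.17009971596246], [0.0, 450.77938663129015, 241.435089150684], [0.0, 0.0, 1.0]] [ 401.68223299   -1.92857574 1186.30439617] [-0.06302343  0.05617674  0.71150516 -0.69759058] ['img', 'mtx', 'xyz', 'attitude']
{'t': 0.1, 'q': array([ 9.85781002e-01,  3.26828731e-01, -1.93458363e-01,  1.05203282e+00,
        2.87833606e-05,  1.43659495e+00]), 'joint_velocities': array([-0.00183858, -0.00170095,  0.00297871,  0.00011458, -0.00061779,
       -0.00065693]), 'tau': array([ 2.68260656e-04, -4.44238937e+01,  2.63038069e+01,  7.86072516e-03,
       -1.66013251e-04, -3.88572971e-06]), 'eef_pos': array([239.32881652, 494.62518352, 230.6121878 ]), 'tcp_rot': array([ 2.23503006e-01,  9.74702942e-01, -7.08000371e-04, -2.81551983e-04]), 'wrist_force': array([ 0.63228355,  0.44814957, -0.10902349]), 'wrist_torque': array([0.01145406, 0.01090632, 0.01360077]), 'gripper_force': 0.0, 'opening': 85.46613898629603}
```

View pics/scene0.png

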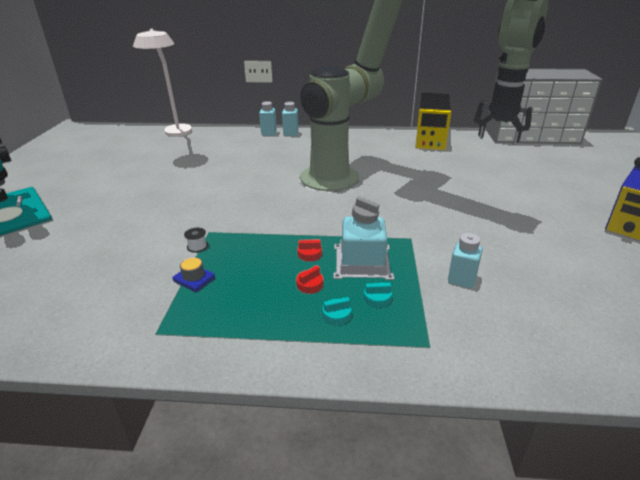

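View pics/top0.png

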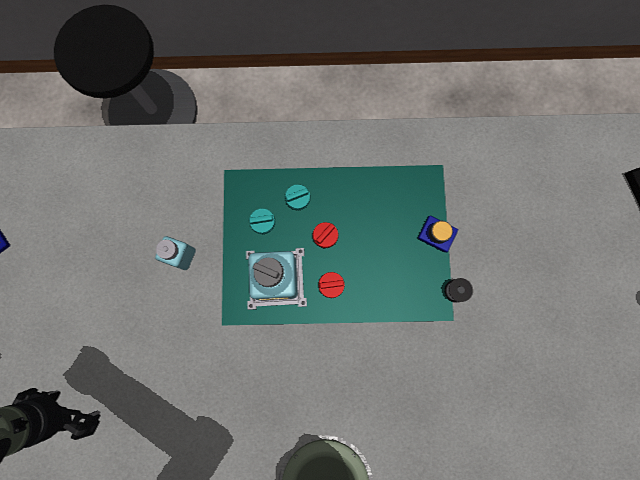

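The scene view shows the canister with the leaning grey lid at (365,212), and the top view shows it at (268,270). These could be mistaken for the lid in the top view:
- Red lids at (325,235) and (331,285).
- Turquoise lids at (262,220) and (298,196).
- The dispenser's steel cap at (167,250).

I choose the grey lid on the tray-held canister at (268,270) and will check it in one close crop.

```bash
cat > h.py <<'E'
import numpy as np,cv2
from scipy.spatial.transform import Rotation as R
def ray(f,u,v):
    K=np.array(f["mtx"]);p=np.linalg.inv(K)@[u,v,1]
    d=R.from_quat(f["attitude"]).apply([p[0],-p[1],-p[2]]);return np.array(f["xyz"]),d/np.linalg.norm(d)
def plane(f,u,v,z):
    o,d=ray(f,u,v);return o+d*(z-o[2])/d[2]
def proj(f,P):
    c=R.from_quat(f["attitude"]).inv().apply(np.array(P)-f["xyz"]);K=np.array(f["mtx"])
    p=K@[c[0],-c[1],-c[2]];return p[:2]/p[2]
def tri(rs):
    A=np.zeros((3,3));b=np.zeros(3)
    for o,d in rs:
        M=np.eye(3)-np.outer(d,d);A+=M;b+=M@o
    return np.linalg.solve(A,b)
E
python3 - <<'E'
from cell import r,vision
from h import *
t=cv2.imread("pics/top0.png")[235:315,235:315];s=cv2.imread("pics/scene0.png")[190:290,325:400]
cv2.imwrite("pics/crop.png",np.hstack([cv2.resize(t,(400,400),interpolation=2),cv2.resize(s,(300,400),interpolation=2)]))
E
```

```text
(no output)
```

View pics/crop.png

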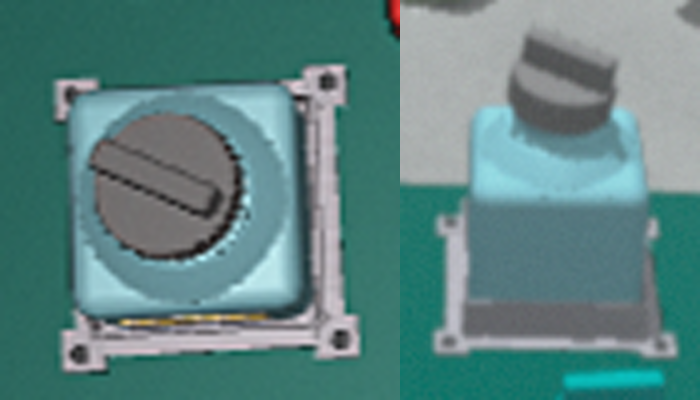

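The crop confirms a grey lid with a leaning bar on the blue canister in its tray. In crop pixels the bar ends are about (97,152) and (214,203), and the tray studs are (70,95), (328,82), (341,338) and (80,353).

```bash
python3 - <<'E'
from cell import r,vision
from h import *
f=vision.grab_frame("top");g=vision.grab_frame("scene")
C=lambda u,v:(235+u/5-.4,235+v/5-.4)
S=lambda u,v:(325+u/4-.4,190+v/4-.4)
st=[plane(f,*C(*p),10) for p in [(70,95),(328,82),(341,338),(80,353)]]
print(np.round(st,1),np.mean(st,0))
st2=[plane(g,*S(*p),10) for p in [(450,222),(652,228),(663,343),(449,341)]]
print(np.round(st2,1),np.mean(st2,0))
# bar ends (top middle)
b=[plane(f,*C(97,152),189),plane(f,*C(214,203),189)];print(b,np.mean(b,0),np.arctan2(*(b[1]-b[0])[1::-1]))
far=tri([ray(f,*C(90,160)),ray(g,*S(618,65))]);print('?',far)
# scene bar top ends: right end (618,62), left end (533,33)
for a,c in (((97,148),(616,60)),((218,200),(533,33))):
    print(tri([ray(f,*C(*a)),ray(g,*S(*c))]))
E
```

```text
[[573.4 189.2  10. ]
 [577.6  52.9  10. ]
 [443.5  47.8  10. ]
 [438.4 183.1  10. ]] [508.19577786 118.23656916  10.        ]
[[434.6 329.5  10. ]
 [433.6 467.7  10. ]
 [563.6 444.2  10. ]
 [569.9 309.6  10. ]] [500.43917616 387.70759164  10.        ]
[array([521.37652776, 147.88596203, 189.        ]), array([497.57357631,  95.79257178, 189.        ])] [509.47505204 121.8392669  189.        ] -1.9993969846251745
? [544.26161169 266.37104481 192.75292857]
[548.99268671 262.73316115 198.77032576]
[522.51303916 213.94970928 206.41855569]
```

```bash
python3 - <<'E'
from cell import r,vision
from h import *
f=vision.grab_frame("top");g=vision.grab_frame("scene")
C=lambda u,v:(235+u/5-.4,235+v/5-.4)
S=lambda u,v:(325+(u-400)/4-.4,190+v/4-.4)
st2=[plane(g,*S(*p),10) for p in [(450,222),(652,228),(663,343),(449,341)]]
print(np.round(st2,1),np.mean(st2,0))
for a,c in (((97,148),(616,60)),((218,200),(533,33))):
    print(tri([ray(f,*C(*a)),ray(g,*S(*c))]))
s=r.get_state();T=R.from_quat(s["tcp_rot"]).as_matrix();print(T.round(3))
w=vision.grab_frame("wrist");print(w["xyz"],T.T@(w["xyz"]-s["eef_pos"]),(T.T@R.from_quat(w["attitude"]).as_matrix()).round(2),w["mtx"])
E
```

```text
[[451.5  50.7  10. ]
 [450.4 191.3  10. ]
 [579.3 191.6  10. ]
 [585.8  55.7  10. ]] [516.73240293 122.33880071  10.        ]
[523.85213827 151.08392979 183.47364672]
[498.95241342  98.38903935 187.09873024]
[[-0.9    0.436 -0.   ]
 [ 0.436  0.9   -0.   ]
 [ 0.    -0.001 -1.   ]]
[165.39013178 531.16860035 372.4836465 ] [  82.51703826    0.25267404 -141.46906515] [[-0.    0.95  0.32]
 [ 1.    0.    0.  ]
 [ 0.    0.32 -0.95]] [[385.67479211   0.         317.07262123]
 [  0.         385.67479211 239.84393333]
 [  0.           0.           1.        ]]
```

{"method": "play_rows", "body": {
  "increments": "-34 -18.3 -3.3 0 0 0 -1;-34 -18.3 -3.3 0 0 0 -1;-34 -18.3 -3.3 0 0 0 -1;-34 -18.3 -3.3 0 0 0 -1;-34 -18.3 -3.3 0 0 0 -1;-34 -18.3 -3.3 0 0 0 -1;-34 -18.3 -3.3 0 0 0 -1;-34 -18.3 -3.3 0 0 0 -1;-34 -18.3 -3.3 0 0 0 -1;-34 -18.3 -3.3 0 0 0 -1;-34 -18.3 -3.3 0 0 0 -1;-32 -18.3 -3.3 0 0 0 -1",
  "squeeze": 20
}}

```text
t: 1.55
eef_pos: [510.3, 119.0, 271.1]
tcp_rot: [0.224, 0.975, 0.0, 0.0]
wrist_force: [1.2, 0.6, 0.1]
opening: 85.5
gripper_force: 0.0
```

{"method": "play_rows", "body": {
  "increments": "0 0 0 0 0 -0.145 -1;0 0 0 0 0 -0.145 -1;0 0 0 0 0 -0.145 -1;0 0 0 0 0 -0.145 -1;0 0 0 0 0 -0.145 -1;0 0 0 0 0 -0.145 -1;0 0 0 0 0 -0.145 -1;0 0 0 0 0 -0.145 -1;0 0 0 0 0 -0.145 -1;0 0 0 0 0 -0.145 -1;0 0 0 0 0 -0.145 -1;0 0 0 0 0 0 -1"
}}

```text
t: 2.75
eef_pos: [509.3, 120.5, 270.9]
tcp_rot: [-0.541, 0.841, 0.0, -0.0]
wrist_force: [-0.3, -0.7, -0.2]
opening: 85.1
gripper_force: 0.0
```

```bash
python3 - <<'E'
from cell import r,vision
from h import *
w=vision.grab_frame("wrist");cv2.imwrite("pics/w1.png",w["img"])
s=r.get_state();print(s["t"],s["q"].round(3),s["eef_pos"],R.from_quat(s["tcp_rot"]).as_matrix().round(3),s["wrist_force"],s["wrist_torque"])
E
```

```text
2.8 [ 0.091  0.253 -0.191  1.127  0.    -1.05 ] [509.35542797 120.51465607 270.88237509] [[-0.416 -0.909 -0.   ]
 [-0.909  0.416  0.   ]
 [ 0.     0.    -1.   ]] [ 0.05083016 -0.53839165 -1.07348409] [-0.00484217  0.04020958  0.07296006]
```

View pics/w1.png

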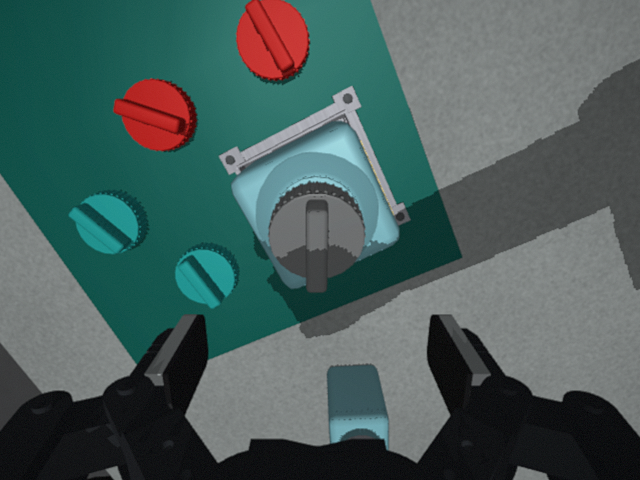

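The wrist view shows the grey bar lined up with the image columns, from (317,200) to (317,290), so it lies along tool x. The skirt shows on the +x side.

```bash
python3 - <<'E'
from cell import r,vision
from h import *
w=vision.grab_frame("wrist");s=r.get_state();T=R.from_quat(s["tcp_rot"]).as_matrix()
for p,z in (((317,201),189),((317,291),189),((317,170),154),((231,159),8),((347,98),8),((401,216),8)):
    P=plane(w,*p,z);print(p,P.round(1),(T.T@(P-s["eef_pos"])).round(1))
A=plane(w,231,159,8);B=plane(w,401,216,8);print((A+B)/2)
E
```

```text
(317, 201) [496.1  92.6 189. ] [30.9  0.4 81.9]
(317, 291) [520.6 145.9 189. ] [-27.8   0.3  81.9]
(317, 170) [490.6  80.7 154. ] [ 44.    0.4 116.9]
(231, 159) [575.6  52.7   8. ] [ 34.1 -88.5 262.9]
(347, 98) [443.3  48.3   8. ] [ 93.1  30.  262.9]
(401, 216) [437.5 183.1   8. ] [-27.   91.4 262.9]
[506.53003673 117.89797391   8.        ]
```

{"method": "play_rows", "body": {
  "increments": "2 0 12 0 0 0 -1;0 0 12 0 0 0 -1;0 0 12 0 0 0 -1;0 0 12 0 0 0 -1;0 0 12 0 0 0 -1;0 0 12 0 0 0 -1;0 0 10 0 0 0 -1;0 0 8 0 0 0 -1;0 0 5 0 0 0 -1;0 0 2 0 0 0 -1;0 0 0 0 0 0 -1"
}}

```text
t: 3.95
eef_pos: [508.6, 118.7, 173.8]
tcp_rot: [-0.541, 0.841, 0.0, 0.0]
wrist_force: [-0.4, -0.4, -0.2]
opening: 85.0
gripper_force: 0.0
```

{"method": "play_rows", "body": {
  "increments": "0 0 0 0 0 0 0;0 0 0 0 0 0 0.4;0 0 0 0 0 0 0.5;0 0 0 0 0 0 0.6;0 0 0 0 0 0 0.6;0 0 0 0 0 0 0.6;0 0 0 0 0 0 0.6;0 0 0 0 0 0 0.6;0 0 0 0 0 0 0.6;0 0 0 0 0 0 0.6",
  "squeeze": 20
}}

```text
t: 4.95
eef_pos: [508.6, 118.7, 173.9]
tcp_rot: [-0.541, 0.841, -0.0, 0.0]
wrist_force: [-1.0, 0.3, -0.3]
opening: 16.9
gripper_force: 0.0
```

```bash
cat >> h.py <<'E'
def look(n):
    from cell import r,vision
    w=vision.grab_frame("wrist");cv2.imwrite(f"pics/{n}.png",w["img"])
    s=r.get_state();print(s["t"],s["q"].round(2)[[4,5]],s["eef_pos"].round(1),s["wrist_force"].round(1),s["wrist_torque"].round(3),s["opening"],s["gripper_force"])
    return w,s
E
python3 -c "from h import *;look('w2')"
```

```text
5.0 [-0.   -1.06] [508.6 118.7 173.9] [ 0.9 -0.4 -0.4] [-0.009  0.016 -0.018] 17.06939127364713 0.0
```

View pics/w2.png

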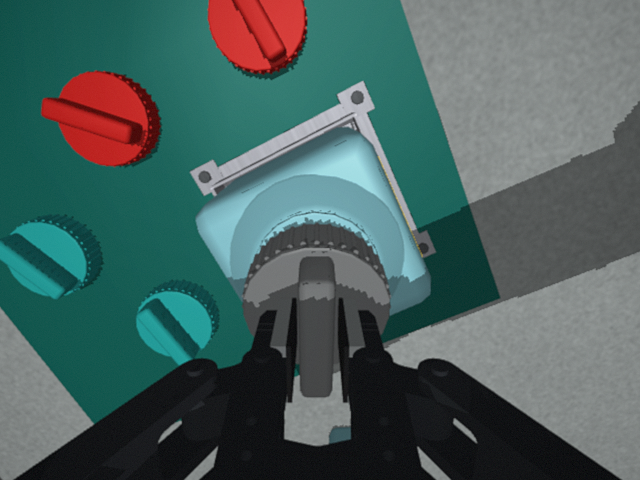

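The fingers sit astride the bar with a 17 mm gap and zero force. The near bar end is at about (317,257) and the high skirt side faces the camera. I'll turn back now with this loose hold.

{"method": "play_rows", "body": {
  "increments": "0 0 0 0 0 -0.07 0.6;0 0 0 0 0 -0.07 0.6;0 0 0 0 0 -0.07 0.6;0 0 0 0 0 -0.07 0.6;0 0 0 0 0 -0.07 0.6;0 0 0 0 0 -0.07 0.6;0 0 0 0 0 -0.07 0.6;0 0 0 0 0 -0.07 0.6;0 0 0 0 0 0 0.6"
}}

```text
t: 5.9
eef_pos: [508.8, 118.7, 174.1]
tcp_rot: [0.753, -0.658, 0.0, -0.0]
wrist_force: [0.3, 0.2, 0.6]
opening: 17.4
gripper_force: 0.1
```

```bash
python3 -c "from h import *;look('w3')"
```

```text
5.95 [ 0.   -1.61] [508.7 118.7 174. ] [0.  1.4 0.1] [-0.004 -0.067  0.019] 17.18079200494514 0.15707092825323343
```

{"method": "play_rows", "body": {
  "increments": "0 0 0 0 0 -0.05 0.6;0 0 0 0 0 -0.05 0.6;0 0 0 0 0 -0.05 0.6;0 0 0 0 0 0 0.6"
}}

```text
t: 6.35
eef_pos: [508.7, 118.7, 174.0]
tcp_rot: [0.799, -0.601, 0.0, -0.0]
wrist_force: [-0.5, 0.1, 0.8]
opening: 16.9
gripper_force: 0.2
```

```bash
python3 -c "
from h import *;look('w4')
cv2.imwrite('pics/c34.png',np.hstack([cv2.imread(f'pics/w{i}.png')[170:420,200:440] for i in (2,3,4)]))"
```

```text
6.4 [ 0.   -1.76] [508.6 118.7 173.9] [1.1 0.3 1.4] [ 0.055 -0.114 -0.01 ] 17.052621662070635 0.1561390666756779
```

View pics/c34.png

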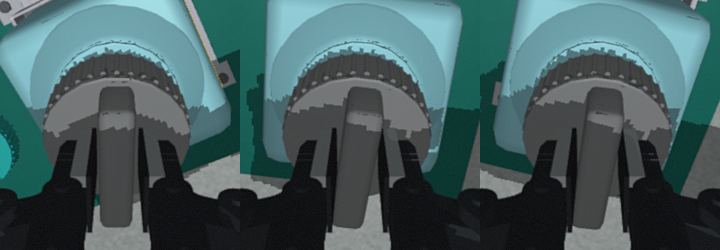

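The three crops show the lid still leaning, with the skirt's lower edge at about row 222. The bar lags about 8° in the loose hold, so the lid has gone back about 33°. I'll track the skirt edge row numerically from here.

```bash
cat >> h.py <<'E'
def edge(img):
    h=cv2.cvtColor(cv2.GaussianBlur(img,(3,3),0),cv2.COLOR_BGR2HSV)
    o=[]
    for c in (290,305,317,330,345):
        g=h[180:330,c,1]<60
        o.append(180+next((i for i in range(len(g)-12) if g[i:i+12].mean()>.9),-1))
    return o
E
python3 -c "
from h import *
for i in (2,3,4): print(edge(cv2.imread(f'pics/w{i}.png')))"
```

```text
[227, 223, 222, 223, 229]
[227, 225, 223, 225, 229]
[227, 225, 223, 225, 229]
```

{"method": "play_rows", "body": {
  "increments": "0 0 0 0 0 -0.05 0.6;0 0 0 0 0 -0.05 0.6;0 0 0 0 0 -0.05 0.6;0 0 0 0 0 0 0.6"
}}

```text
t: 6.8
eef_pos: [508.6, 118.7, 173.9]
tcp_rot: [0.842, -0.539, 0.0, -0.0]
wrist_force: [-0.1, 0.5, 0.1]
opening: 17.3
gripper_force: 0.2
```

```bash
python3 -c "
from h import *
w,s=look('w5');print(edge(w['img']))"
```

```text
6.85 [ 0.   -1.91] [508.5 118.8 173.8] [0.3 0.1 0.5] [ 0.033 -0.083  0.005] 17.577552944900223 0.13877729939338224
[227, 225, 223, 225, 229]
```

Still leaning (about 42° back).

{"method": "play_rows", "body": {
  "increments": "0 0 0 0 0 -0.05 0.6;0 0 0 0 0 -0.05 0.6;0 0 0 0 0 0 0.6"
}}

```text
t: 7.15
eef_pos: [508.5, 118.7, 173.8]
tcp_rot: [0.868, -0.496, -0.0, 0.0]
wrist_force: [0.1, -0.4, 0.3]
opening: 17.0
gripper_force: 0.1
```

```bash
python3 -c "
from h import *
w,s=look('w6');print(edge(w['img']))"
```

```text
7.2 [ 0.   -2.01] [508.4 118.7 173.8] [-0.3  0.4  0.3] [ 0.012 -0.03   0.035] 17.380151430544213 0.12408123276543392
[227, 225, 223, 224, 229]
```

{"method": "play_rows", "body": {
  "increments": "0 0 0 0 0 -0.05 0.6;0 0 0 0 0 -0.05 0.6;0 0 0 0 0 0 0.6"
}}

```text
t: 7.5
eef_pos: [508.5, 118.7, 173.8]
tcp_rot: [0.892, -0.452, -0.0, 0.0]
wrist_force: [-0.3, -0.5, 0.1]
opening: 17.1
gripper_force: 0.1
```

```bash
python3 -c "
from h import *
w,s=look('w7');print(edge(w['img']))"
```

```text
7.55 [ 0.   -2.11] [508.4 118.7 173.8] [-0.9  0.6  0. ] [ 0.04  -0.076  0.027] 17.26632642303807 0.10106107853204094
[227, 225, 223, 224, 229]
```

{"method": "play_rows", "body": {
  "increments": "0 0 0 0 0 -0.05 0.6;0 0 0 0 0 -0.05 0.6;0 0 0 0 0 0 0.6"
}}

```text
t: 7.85
eef_pos: [508.5, 118.7, 173.8]
tcp_rot: [0.913, -0.407, -0.0, 0.0]
wrist_force: [-0.2, 0.4, 0.2]
opening: 17.4
gripper_force: 0.1
```

```bash
python3 -c "
from h import *
w,s=look('w8');print(edge(w['img']))"
```

```text
7.9 [ 0.   -2.21] [508.5 118.7 173.8] [0.8 0.2 0.3] [-0.007 -0.059  0.029] 17.480274918428293 0.10784571014607146
[227, 225, 223, 224, 229]
```

{"method": "play_rows", "body": {
  "increments": "0 0 0 0 0 -0.05 0.6;0 0 0 0 0 -0.05 0.6;0 0 0 0 0 0 0.6"
}}

```text
t: 8.2
eef_pos: [508.5, 118.7, 173.8]
tcp_rot: [0.932, -0.361, -0.0, 0.0]
wrist_force: [-0.7, 0.1, 1.1]
opening: 17.2
gripper_force: 0.1
```

```bash
python3 -c "
from h import *
w,s=look('w9');print(edge(w['img']))
cv2.imwrite('pics/c9.png',np.hstack([cv2.imread(f'pics/w{i}.png')[170:420,200:440] for i in (4,8,9)]))"
```

```text
8.25 [ 0.   -2.31] [508.4 118.8 173.8] [ 0.9  0.4 -0.1] [ 0.001 -0.009  0.008] 17.248352551118217 0.0831086281173145
[227, 225, 223, 225, 229]
```

View pics/c9.png

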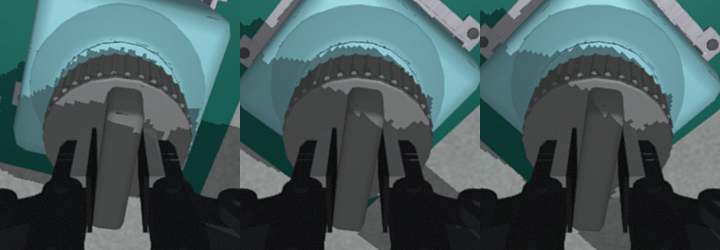

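The crops show no drop yet (about 64° back), with the skirt edge unchanged. I'll continue.

{"method": "play_rows", "body": {
  "increments": "0 0 0 0 0 -0.05 0.6;0 0 0 0 0 -0.05 0.6;0 0 0 0 0 0 0.6"
}}

```text
t: 8.55
eef_pos: [508.5, 118.7, 173.8]
tcp_rot: [0.949, -0.314, -0.0, 0.0]
wrist_force: [0.3, -0.1, -0.4]
opening: 17.4
gripper_force: 0.1
```

```bash
python3 -c "
from h import *
w,s=look('w10');print(edge(w['img']))"
```

```text
8.6 [ 0.   -2.41] [508.5 118.7 173.8] [ 0.7 -0.2  0.9] [ 0.006 -0.     0.029] 17.18391585030702 0.08924514382670168
[228, 225, 224, 225, 229]
```

{"method": "play_rows", "body": {
  "increments": "0 0 0 0 0 -0.05 0.6;0 0 0 0 0 -0.05 0.6;0 0 0 0 0 0 0.6"
}}

```text
t: 8.9
eef_pos: [508.4, 118.7, 173.8]
tcp_rot: [0.964, -0.266, -0.0, 0.0]
wrist_force: [-0.3, -0.0, -0.8]
opening: 17.1
gripper_force: 0.0
```

```bash
python3 -c "
from h import *
w,s=look('w11');print(edge(w['img']))"
```

```text
8.95 [-0.   -2.51] [508.4 118.7 173.8] [-0.2 -0.3 -0.1] [ 0.017 -0.061 -0.069] 16.419315351966056 0.01252148807679987
[223, 220, 219, 221, 225]
```

```bash
python3 -c "
from h import *
w,s=look('w12');print(edge(w['img']))
cv2.imwrite('pics/c12.png',np.hstack([cv2.resize(cv2.imread(f'pics/w{i}.png')[190:420,220:420],None,fx=1.9,fy=1.9) for i in (10,12)]))"
```

```text
9.0 [-0.   -2.51] [508.4 118.7 173.8] [0.5 0.6 0.1] [-0.026 -0.034 -0.014] 17.514972519766435 0.018300919459761644
[223, 220, 219, 221, 225]
```

View pics/c12.png

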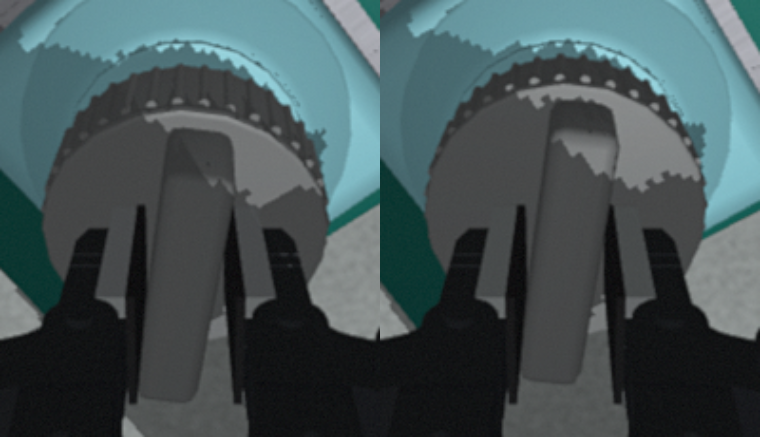

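The right crop shows the lid level: the near skirt has dropped, its edge going from row 223 to 219, with lid turned back about 70–76°. I'll lower slightly and screw forward, still held loosely.

{"method": "play_rows", "body": {
  "increments": "0 0 2 0 0 0 0.6;0 0 2 0 0 0.05 0.6;0 0 0 0 0 0.1 0.6;0 0 0 0 0 0.1 0.6;0 0 0 0 0 0.1 0.6;0 0 0 0 0 0.1 0.6;0 0 0 0 0 0.1 0.6;0 0 0 0 0 0.1 0.6;0 0 0 0 0 0.1 0.6;0 0 0 0 0 0.1 0.6;0 0 0 0 0 0.1 0.6;0 0 0 0 0 0 0.6",
  "squeeze": 60
}}

```text
t: 10.2
eef_pos: [508.5, 118.7, 169.7]
tcp_rot: [0.736, -0.677, -0.0, 0.0]
wrist_force: [-0.4, -0.6, 0.4]
opening: 17.0
gripper_force: 0.0
```

```bash
python3 -c "
from h import *
w,s=look('w13');print(edge(w['img']))"
```

```text
10.25 [-0.   -1.57] [508.5 118.7 169.7] [0.5 0.4 0.1] [-0.015 -0.039  0.042] 16.979675465928192 0.0
[227, 222, 221, 222, 225]
```

{"method": "play_rows", "body": {
  "increments": "0 0 0 0 0 0.1 0.6;0 0 0 0 0 0.1 0.6;0 0 0 0 0 0.1 0.6;0 0 0 0 0 0.1 0.6;0 0 0 0 0 0.1 0.6;0 0 0 0 0 0.1 0.6;0 0 0 0 0 0.1 0.6;0 0 0 0 0 0 0.6"
}}

```text
t: 11.05
eef_pos: [508.5, 118.7, 169.8]
tcp_rot: [-0.46, 0.888, 0.0, -0.0]
wrist_force: [0.5, 0.4, -0.6]
opening: 17.3
gripper_force: 0.0
```

```bash
python3 -c "
from h import *
for i in range(3):
  w,s=look('w14');print(edge(w['img']))"
```

```text
11.1 [-0.   -0.87] [508.5 118.7 169.8] [-0.1  0.6  0. ] [-0.005 -0.007 -0.09 ] 16.776798584234303 0.0
[225, 221, 220, 221, 224]
11.15 [ 0.   -0.87] [508.6 118.7 169.8] [-0.1 -0.1 -1. ] [ 0.036  0.037 -0.008] 17.120544237746515 0.0
[225, 221, 220, 221, 224]
11.2 [-0.   -0.87] [508.6 118.7 169.9] [-0.   0.6  0.5] [-0.016  0.008  0.053] 17.00062439177972 0.0
[225, 221, 220, 221, 224]
```

{"method": "play_rows", "body": {
  "increments": "0 0 0 0 0 0.09 0.6;0 0 0 0 0 0.09 0.6;0 0 0 0 0 0.09 0.6;0 0 0 0 0 0.09 0.6;0 0 0 0 0 0.09 0.6;0 0 0 0 0 0 0.6;0 0 0 0 0 0 0.6"
}}

```text
t: 11.9
eef_pos: [508.6, 118.7, 169.9]
tcp_rot: [-0.251, 0.968, 0.0, -0.0]
wrist_force: [-0.7, 0.9, -0.3]
opening: 17.0
gripper_force: 0.0
```

```bash
cat >> h.py <<'E'
def tq(n,k=6):
    from cell import r,vision
    a=[]
    for i in range(k):
        w=vision.grab_frame("wrist");s=r.get_state();a.append([s["wrist_torque"][2],s["tau"][5],s["gripper_force"],s["opening"]])
    cv2.imwrite(f"pics/{n}.png",w["img"]);print(s["t"],s["q"][5].round(3),np.mean(a,0).round(3),edge(w["img"]),s["eef_pos"].round(1))
E
python3 -c "from h import *;tq('w15')"
```

```text
12.2 -0.417 [ 1.4000e-02 -1.0000e-02  0.0000e+00  1.7079e+01] [225, 221, 220, 221, 224] [508.6 118.7 169.9]
```

{"method": "play_rows", "body": {
  "increments": "0 0 0 0 0 0.05 0.6;0 0 0 0 0 0.05 0.6;0 0 0 0 0 0.05 0.6;0 0 0 0 0 0 0.6"
}}

```text
t: 12.6
eef_pos: [508.6, 118.7, 169.9]
tcp_rot: [-0.176, 0.984, 0.0, 0.0]
wrist_force: [-0.4, 0.1, 0.3]
opening: 16.9
gripper_force: 0.0
```

```bash
python3 -c "
from h import *
tq('w16')
cv2.imwrite('pics/c16.png',np.hstack([cv2.resize(cv2.imread(f'pics/w{i}.png')[190:420,220:420],None,fx=1.9,fy=1.9) for i in (14,16)]))"
```

```text
12.9 -0.267 [1.5000e-02 9.0000e-03 1.0000e-03 1.7136e+01] [226, 221, 220, 221, 224] [508.5 118.7 169.9]
```

View pics/c16.png

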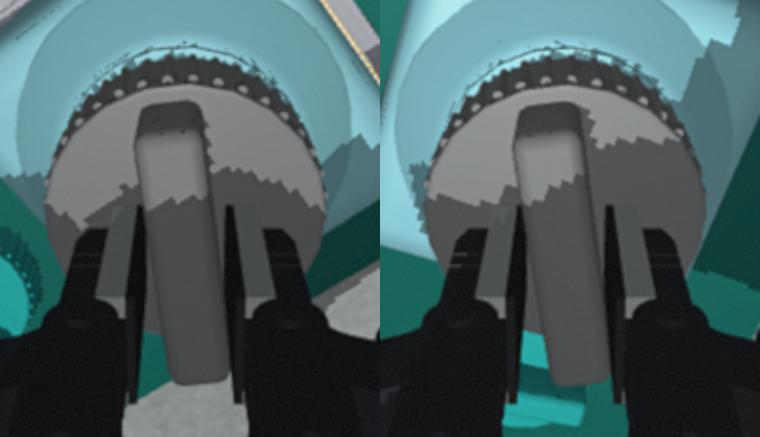

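The bar follows with about 7° lag in both crops. The lid is level and sinking, so I'll approach the seat in small steps and watch the torque.

{"method": "play_rows", "body": {
  "increments": "0 0 0 0 0 0.05 0.6;0 0 0 0 0 0.05 0.6;0 0 0 0 0 0 0.6"
}}

```text
t: 13.2
eef_pos: [508.6, 118.7, 169.9]
tcp_rot: [-0.127, 0.992, 0.0, 0.0]
wrist_force: [0.9, -0.1, -0.1]
opening: 17.1
gripper_force: 0.0
```

```bash
python3 -c "from h import *;tq('w17')"
```

```text
13.5 -0.167 [-1.6000e-02  9.0000e-03  0.0000e+00  1.7036e+01] [226, 221, 220, 221, 224] [508.5 118.7 169.9]
```

{"method": "play_rows", "body": {
  "increments": "0 0 0 0 0 0.05 0.6;0 0 0 0 0 0.05 0.6;0 0 0 0 0 0 0.6"
}}

```text
t: 13.8
eef_pos: [508.6, 118.7, 169.9]
tcp_rot: [-0.077, 0.997, 0.0, -0.0]
wrist_force: [0.3, -0.2, -0.2]
opening: 17.2
gripper_force: 0.0
```

```bash
python3 -c "from h import *;tq('w18')"
```

```text
14.1 -0.067 [-7.0000e-03  9.0000e-03  0.0000e+00  1.7099e+01] [226, 221, 220, 221, 224] [508.5 118.7 169.9]
```

{"method": "play_rows", "body": {
  "increments": "0 0 0 0 0 0.04 0.6;0 0 0 0 0 0.04 0.6;0 0 0 0 0 0 0.6"
}}

```text
t: 14.4
eef_pos: [508.6, 118.7, 169.9]
tcp_rot: [-0.037, 0.999, -0.0, 0.0]
wrist_force: [-0.5, -0.4, 0.9]
opening: 16.9
gripper_force: 0.0
```

```bash
python3 -c "from h import *;tq('w19')"
```

```text
14.7 0.013 [9.0000e-03 7.0000e-03 0.0000e+00 1.7116e+01] [226, 221, 220, 221, 224] [508.5 118.7 169.9]
```

{"method": "play_rows", "body": {
  "increments": "0 0 0 0 0 0.04 0.6;0 0 0 0 0 0.04 0.6;0 0 0 0 0 0 0.6"
}}

```text
t: 15.0
eef_pos: [508.6, 118.7, 169.9]
tcp_rot: [0.003, 1.0, 0.0, 0.0]
wrist_force: [-0.9, -0.1, 0.2]
opening: 17.1
gripper_force: 0.0
```

```bash
python3 -c "from h import *;tq('w20')"
```

```text
15.3 0.093 [1.3000e-02 7.0000e-03 0.0000e+00 1.7072e+01] [226, 221, 220, 221, 224] [508.6 118.7 169.9]
```

{"method": "play_rows", "body": {
  "increments": "0 0 0 0 0 0.04 0.6;0 0 0 0 0 0.04 0.6;0 0 0 0 0 0 0.6"
}}

```text
t: 15.6
eef_pos: [508.5, 118.6, 169.8]
tcp_rot: [0.043, 0.999, -0.0, -0.0]
wrist_force: [0.4, -0.2, -1.0]
opening: 16.9
gripper_force: 0.5
```

```bash
python3 -c "from h import *;tq('w21')"
```

```text
15.9 0.173 [1.4000e-02 2.1000e-02 4.8700e-01 1.6919e+01] [226, 221, 220, 220, 225] [508.5 118.7 169.9]
```

Contact is starting (pad force 0.5 N), so I'll continue gently.

{"method": "play_rows", "body": {
  "increments": "0 0 0 0 0 0.04 0.6;0 0 0 0 0 0.04 0.6;0 0 0 0 0 0 0.6"
}}

```text
t: 16.2
eef_pos: [508.5, 118.7, 169.8]
tcp_rot: [0.083, 0.997, -0.0, -0.0]
wrist_force: [0.4, 0.4, -1.1]
opening: 17.3
gripper_force: 2.2
```

```bash
python3 -c "from h import *;tq('w22')"
```

```text
16.5 0.253 [ 0.062  0.07   2.129 17.01 ] [226, 220, 219, 220, 226] [508.5 118.7 169.8]
```

{"method": "play_rows", "body": {
  "increments": "0 0 0 0 0 0.04 0.6;0 0 0 0 0 0.04 0.6;0 0 0 0 0 0 0.6"
}}

```text
t: 16.8
eef_pos: [508.4, 118.7, 169.7]
tcp_rot: [0.122, 0.992, -0.0, -0.0]
wrist_force: [-0.8, -1.4, -2.6]
opening: 16.7
gripper_force: 5.2
```

```bash
python3 -c "from h import *;tq('w23')"
```

```text
17.1 0.333 [ 0.136  0.156  5.137 17.032] [226, 220, 219, 220, 227] [508.4 118.7 169.7]
```

{"method": "play_rows", "body": {
  "increments": "0 0 0 0 0 0.04 0.6;0 0 0 0 0 0.04 0.6;0 0 0 0 0 0 0.6"
}}

```text
t: 17.4
eef_pos: [508.4, 118.7, 169.6]
tcp_rot: [0.162, 0.987, -0.0, -0.0]
wrist_force: [0.9, -0.4, -5.3]
opening: 17.1
gripper_force: 8.5
```

```bash
python3 -c "from h import *;tq('w24')"
```

```text
17.7 0.413 [ 0.272  0.266  8.304 17.052] [226, 220, 219, 220, 227] [508.4 118.7 169.7]
```

The torque is 0.27 N m, which is snug. I'll ease off within the loose gap, open and lift away.

{"method": "play_rows", "body": {
  "increments": "0 0 0 0 0 -0.05 0.6;0 0 0 0 0 -0.05 0.6;0 0 0 0 0 -0.03 0.5;0 0 0 0 0 0 0;0 0 0 0 0 0 -0.5;0 0 0 0 0 0 -1;0 0 0 0 0 0 -1;0 0 0 0 0 0 -1;0 0 -5 0 0 0 -1;0 0 -15 0 0 0 -1;0 0 -20 0 0 0 -1;0 0 -20 0 0 0 -1"
}}

```text
t: 18.9
eef_pos: [508.4, 118.7, 230.7]
tcp_rot: [0.098, 0.995, -0.0, -0.0]
wrist_force: [-0.0, 0.1, -0.3]
opening: 85.6
gripper_force: 0.0
```

{"method": "play_rows", "body": {
  "increments": "0 0 -20 0 0 0 -1;0 0 -15 0 0 0 -1;0 0 0 0 0 0 -1;0 0 0 0 0 0 -1"
}}

```text
t: 19.3
eef_pos: [508.6, 118.7, 264.8]
tcp_rot: [0.098, 0.995, 0.0, 0.0]
wrist_force: [0.1, -0.0, -0.1]
opening: 85.2
gripper_force: 0.0
```

```bash
python3 -c "
from h import *
from cell import vision
w,s=look('w25');t=vision.grab_frame('scene')['img']
a=cv2.resize(w['img'][100:360,200:440],(420,455));b=cv2.resize(t[150:320,300:500],(380,323));b=cv2.copyMakeBorder(b,0,132,0,0,0)
cv2.imwrite('pics/fin.png',np.hstack([a,b]))"
```

```text
19.35 [0.   0.28] [508.2 118.7 264.2] [-0.3  0.3 -0.5] [0.019 0.057 0.007] 85.74328014756524 0.0
```

View pics/fin.png

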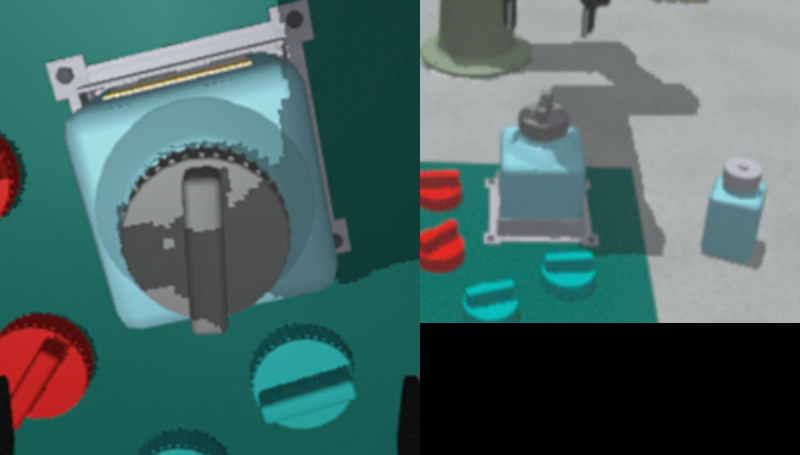

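The lid sits level and low on the neck in both views, with the gripper clear and the bystanders in place.

```bash
python3 -c "
from cell import r
print(r.job_done())"
```

```text
the job is handed in; nothing more can be done
None
```

The lid was turned back about 70–76° until it dropped level, then screwed down snug at about 0.27 N m and released; the job was handed in at about 19 s of the 64 s, with no verdict returned.

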